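Press the tight base plug out of a gourd jar

ROBOT

A 6-joint arm with a two-finger parallel gripper is mounted at the origin on the work surface. World frame = base frame: x ahead of the robot, y to its left, z up, the work surface at z = 0. Lengths are in m, angles in rad, forces in N, time in s.
With the tool pointing down it reaches from about 0.25 to 0.8 m from the base axis. Payload 8.5 kg.
Tool frame: the origin (TCP) lies at the very end of the fingers, on their centre line; the grasp point (between the pads) lies 19 mm behind it (arm.grasp_offset is the distance from the TCP to the grasp point, in m); z points along the fingers, y is the line along which they close (so a half turn about z gives the same grasp; the last joint's range is limited). The gripper opens to 85 mm and grips with 20 to 120 N. Pads are 22 mm wide; open, the fingers measure 114 mm over their backs; the gripper's body (76 mm by 85 mm) begins 54 mm behind the grasp point. The pads swing forward as they close: fully open they stand 13 mm farther back than shut.
Start: joints at [1.11, 0.238, -0.013, 1.319, 0, 1.571], TCP at [0.233, 0.47, 0.231] pointing down, gripper open.
Joint ranges: [-2.66, 2.66], [-1.03, 1.9], [-1.14, 1.46], [-1.82, 2.27], [-1.45, 1.34], [-3.14, 3.14]. Speed limits (rad/s): [2.22, 2.22, 2.79, 3.14, 3.14, 3.14].

INTERFACE

Orientations are given as a 3x3 rotation matrix whose columns are the frame's x, y, z axes.
In Python, from station import arm gives the robot as it stands.
- The arm moves only by the shell command python3 -m jog 'ROWS' [FORCE]. ROWS is a JSON list of rows, 1 to 5 of them, each of 7 numbers: the finger opening in m, then dx, dy, dz in m, then a rotation vector rx, ry, rz in rad; each row is the pose to reach, as a shift and turn from the pose commanded when the command began, along the tool's axes at that moment; what a row does not reach only later rows make up. A row lasts 1/12 s, in which the tool goes at most 0.0417 m and 0.125 rad, less where a joint would pass 70% of its speed; a pose out of reach is approached as far as the arm can. The fingers move at their own pace and stop on an object; FORCE is the grip in N (left out, the last holds). Time passes only in rows, so rows that do not move let the fingers close. It prints the time, the measured TCP pose, the force, the opening and the grip force at its end.
- arm.get_state(): the state, without advancing time (a new reading comes with each control period).
- arm.grab_frame(name): name is "scene" or "top" or "wrist"; returns the picture (384x512x3 uint8, blue, green, red); there is no depth.
- arm.calibration(name): a dict with "fx", "fy", "cx", "cy" (pixels), "xyz" and "rotation" of the camera in the world. Camera axes: x right, y down, z forward; pixel columns grow to the right and rows downward; lengths in m; the calibration is good to about 2 mm. A picture is of the moment at which its call begins: read the wrist's pose just before it. calibration takes no time and is no camera call; for the wrist camera it gives the pose at the moment of the call.
- arm.hand_in(): hands the job in; it is judged then, once.
The state is a dict: "time": time; "qpos": joint angles; "joint_velocities": joint speeds; "effort": joint torques, N m; "tool_pos": TCP position; "tcp_rot": TCP orientation; "contact_force": force on the tool from outside, world axes, zero at the start; "moment": the same for the moment, N m; "opening": finger opening in m; "gripper_force": force on a finger pad.
Only numpy, scipy, OpenCV 4.12 (cv2) and the standard library are available. Lean on these libraries where they do the work, as an engineer would, in place of code of your own. Each camera call takes 0.05 s, during which the arm holds its last target. There are 200 camera calls.

TASK

The small gourd jar clamped in the knock-out stand has its wooden base plug fitted too tight. Take the ejector rod (yellow wooden handle, brass collar) from the tool block, feel it into the jar's mouth, and press the plug out through the foot gently and steadily, without ever forcing the rod against the jar or the plug, so that it drops into the catch space underneath. Then put the rod back fully home in the tool block and leave everything else on the table where it is.

Things in the scene. Friction and masses are not known exactly. Their poses are not given: they have to be found in the camera images.
- rod: Ejector rod: steel shank 14.5 mm diameter, 70 mm long, flat tip, edge broken 0.6 mm; above it a brass collar 26 mm diameter, 10 mm high; then a yellow wooden handle, plain 25 mm cylinder, from 80 mm above the tip to its domed top at 148 mm. 0.13-0.2 kg, loose. Origin: centre of the tip; z up the rod. Starts upright in a tool-block hole, collar resting on the block.
- rod_grip (a point): Point on the rod's axis at mid handle, 108 mm above the tip.
- jar: Gourd jar, 66 mm high, 66 mm wide, held fast: dark foot ring 39 mm wide; dark mouth collar 30 mm wide, 10 mm high, top at 66 mm, with a plain 16 mm bore (rod plus 0.75 mm all round, no lead-in). It grew crooked: the bore's centre lies up to 2.8 mm either way off the jar's axis along x and along y, not told. Hollow between mouth and plug. Origin: centre of the foot ring's underside; z up.
- plug: The jar's base plug: wooden disc 32 mm diameter, 15 mm thick, about 14 g. Origin: centre of its underside, 2 to 7 mm above the foot ring's underside at the start. The foot ring grips it by friction: about 7 to 18 N while it slides (easing off when the rod stops), until its top is 3 mm above the foot ring's underside; then it drops freely.
- stand: Knock-out stand, light wood, fixed: 90 x 130 mm (x, y); the jar's foot stands 44 mm above the table over a 34.5 mm hole, between two jaws at its +y and -y that end 20 mm below the mouth. Below is a catch space 30 mm high, 74 mm wide, open to the stand's -x and +x, with 5 mm lips. Origin: centre of the underside.
- catch_floor (a point): Centre of the catch space's floor, right under the jar's axis, 8 mm above the table.
- rack: Tool block, brown wood, fixed: 64 x 150 mm (x, y), 78 mm high, with two upright 18 mm holes, 74 mm deep, 90 mm apart along its y. Origin: centre of the underside.
- rack_hole0 (a point): Centre of the mouth of the tool-block hole at its -y end, 78 mm above the table. The rod may start in either hole, the scraper is in the other.
- rack_hole1 (a point): Centre of the mouth of the tool-block hole at its +y end, 78 mm above the table.
- scraper: Bystander: a similar tool with a black handle and steel collar, standing in the tool block's other hole; same heights and widths as the rod, its top 156 mm above the table. Origin: centre of its lower tip.
- spare_plug: Bystander: a spare plug, disc 32 mm diameter, 15 mm thick, lying loose on the cloth. Origin: centre of its underside.
- gourd_a: Bystander: pale two-bellied gourd, 130 mm tall, 87 mm wide, standing loose. Origin: centre of its underside.
- gourd_b: Bystander: brown two-bellied gourd, 110 mm tall, 74 mm wide, standing loose. Origin: centre of its underside.
- bamboo: Bystander: bamboo strip 55 x 230 x 7 mm, long along its y, lying loose. Origin: centre of its underside.
- phone: Bystander: black phone 74 x 152 x 8 mm, long along its y. Origin: centre of its underside.
- blue_box: Bystander: blue box 70 x 130 x 36 mm, long along its y. Origin: centre of its underside.

How it is judged:
On the way, in this order (a step that is already met when the one before it is completed fails the run):
1. the rod's tip is in the jar's mouth (z of rod in the frame of jar below 0.062 m and horizontal distance between rod and jar below 0.008 m), for 0.1 s.
2. the plug has dropped clear of the jar while the rod is down inside it (z of plug in the frame of jar below -0.018 m and z of rod in the frame of jar below 0.025 m and horizontal distance between rod and jar below 0.01 m), for 0.1 s.
At the end, for the whole second after the job is handed in: The plug lies at rest on the floor of the catch space (within 30 mm of its centre, less than 12 mm above it); the rod stands upright and still in a tool-block hole (within 6 mm and 0.06 rad) with its collar down on the block (within 4 mm); nothing else has been moved (horizontal distance between plug and catch_floor below 0.03 m and height (world z) of plug below 0.02 m and linear speed of each of plug, rod below 0.02 m/s and (horizontal distance between rod and rack_hole0 below 0.006 m or horizontal distance between rod and rack_hole1 below 0.006 m) and height (world z) of rod below 0.012 m and angle between rod's own z axis and vertical below 0.06 rad); the robot touches nothing.
It fails at once if the rod is forced against the jar with more than 25 N (contact force between rod and jar above 25 N).
It fails at once if the rod presses the plug with more than 25 N (contact force between rod and plug above 25 N).
It fails at once if something else on the table is shifted by more than 20 mm (distance of any of scraper, spare_plug, gourd_a, gourd_b, bamboo, phone, blue_box from where it was at the start of the episode above 0.02 m).
It also fails if it takes over 72 s, if anything falls off the work surface, if the arm or the gripper's body presses on something with over 40 N, if the wrist force passes 120 N, or if a joint passes its speed limit or range.

## Working session

There is one attempt and no reset: what is moved stays moved. The work goes in short steps, Python scripts to look and compute and a shell command to move; the robot and the scene stay as the last step left them, time stands still between calls to the robot, and variables do not carry over. Pictures are saved under pics/ and viewed, at most 10 in all, crops included, and the job is handed in when it is done.

```bash
ls; mkdir -p pics
python3 - <<'E'
from station import arm
import cv2,numpy as np
s=arm.get_state();print({k:np.round(v,4).tolist() for k,v in s.items()})
for n in("scene","top"):
    im=arm.grab_frame(n);cv2.imwrite(f"pics/{n}0.png",im)
    c=arm.calibration(n);print(n,{k:np.round(v,4).tolist() for k,v in c.items()})
a=cv2.imread("pics/top0.png");cv2.imwrite("pics/top0b.png",cv2.resize(a,(800,600),interpolation=cv2.INTER_CUBIC))
E
```

```text
pics
{'time': 0.0, 'qpos': [1.11, 0.2388, -0.0143, 1.3192, -0.0, 1.5708], 'joint_velocities': [-0.0008, 0.0006, -0.0003, 0.0002, -0.0006, 0.0001], 'effort': [0.0008, -53.8782, 34.6435, 0.0183, -0.0002, 0.0], 'tool_pos': [0.2333, 0.4699, 0.2307], 'tcp_rot': [[-0.8957, 0.4447, -0.0006], [0.4447, 0.8957, -0.0013], [-0.0, -0.0014, -1.0]], 'contact_force': [-0.2177, 0.1502, -0.669], 'moment': [0.0526, -0.009, -0.0103], 'gripper_force': 0.0, 'opening': 0.0859}
scene {'fx': 376.3254, 'fy': 376.3254, 'cx': 261.8247, 'cy': 190.2928, 'xyz': [1.1691, 0.3309, 0.7667], 'rotation': [[-0.5607, 0.6058, -0.5644], [0.828, 0.4168, -0.3752], [0.0079, -0.6777, -0.7353]]}
top {'fx': 361.3785, 'fy': 361.3785, 'cx': 262.3863, 'cy': 185.9282, 'xyz': [0.5437, 0.0072, 0.989], 'rotation': [[-0.0203, -0.9953, 0.0948], [-0.9996, 0.0184, -0.0203], [0.0184, -0.0952, -0.9953]]}
```

View pics/top0b.png

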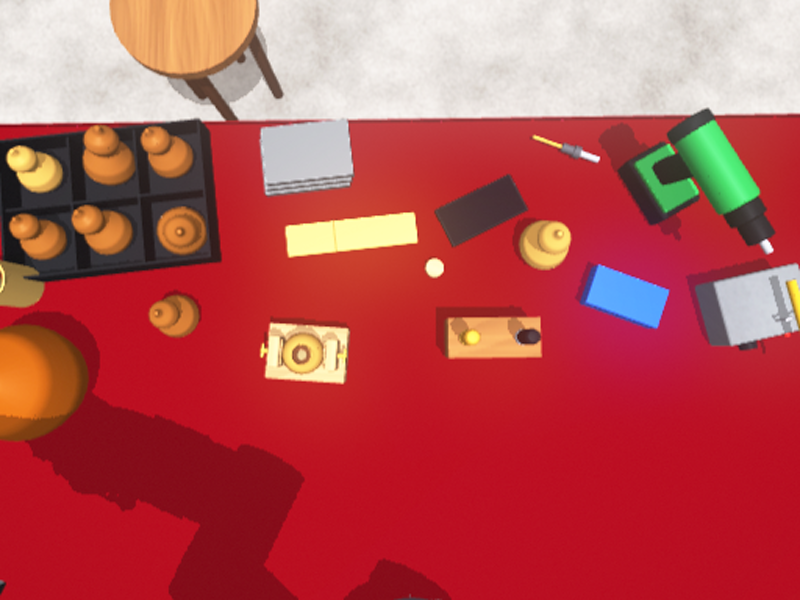

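View pics/scene0.png

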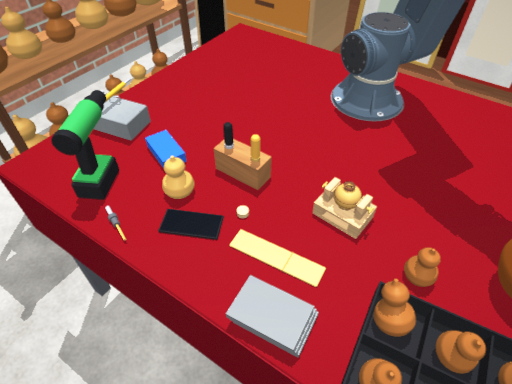

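The top view (800 px scale) shows the rod at (472,338), the scraper at (530,336) and the jar mouth at (303,354). The scene view shows the rod handle at (256,150) and the jar mouth at (349,187). Next I'll cast rays to turn these into positions.

```bash
cat > h.py <<'E'
from station import arm
import cv2,numpy as np
def ray(c,u,v):
    d=np.array(c["rotation"])@[(u-c["cx"])/c["fx"],(v-c["cy"])/c["fy"],1]
    return np.array(c["xyz"]),d/np.linalg.norm(d)
def onz(c,u,v,z):
    o,d=ray(c,u,v); return o+d*(z-o[2])/d[2]
def proj(c,p):
    q=np.array(c["rotation"]).T@(np.array(p)-c["xyz"]); return [c["fx"]*q[0]/q[2]+c["cx"],c["fy"]*q[1]/q[2]+c["cy"]]
def tri(c1,p1,c2,p2):
    A=np.zeros((3,3));b=np.zeros(3);L=[ray(c1,*p1),ray(c2,*p2)]
    for o,d in L:
        M=np.eye(3)-np.outer(d,d);A+=M;b+=M@o
    p=np.linalg.solve(A,b);return p,[np.linalg.norm((np.eye(3)-np.outer(d,d))@(p-o)) for o,d in L]
def blob(m,x0,y0,x1,y1):
    k=np.zeros_like(m);k[y0:y1,x0:x1]=m[y0:y1,x0:x1]
    cs=sorted(cv2.findContours(k,cv2.RETR_EXTERNAL,cv2.CHAIN_APPROX_NONE)[0],key=cv2.contourArea)
    return cs[-1]
def totool(p):  # world target for TCP -> shift in tool axes
    s=arm.get_state();return np.array(s["tcp_rot"]).T@(np.array(p)-s["tool_pos"])
E
python3 - <<'E'
from h import *
t=cv2.imread("pics/top0.png");s=cv2.imread("pics/scene0.png");ct=arm.calibration("top");cs=arm.calibration("scene")
def hsv(i):return cv2.cvtColor(i,cv2.COLOR_BGR2HSV)
yel=lambda i:cv2.inRange(hsv(i),(20,150,120),(35,255,255))
dark=lambda i:cv2.inRange(hsv(i),(0,0,0),(180,255,70))
b=blob(yel(t),285,200,318,230);print("rod top",cv2.boundingRect(b),cv2.contourArea(b),cv2.minEnclosingCircle(b))
b2=blob(yel(s),240,125,275,175);print("rod scene",cv2.boundingRect(b2),cv2.minAreaRect(b2))
(u,v),_=cv2.minEnclosingCircle(b);print(onz(ct,u,v,.145))
b3=blob(cv2.inRange(hsv(t),(0,0,120),(30,200,255)),280,195,352,235)
r=cv2.minAreaRect(b3);print("rack",r,[onz(ct,*p,.078).round(4) for p in cv2.boxPoints(r)])
b4=blob(cv2.inRange(hsv(t),(8,0,140),(40,200,255)),165,200,228,250)
r=cv2.minAreaRect(b4);print("stand",r,[onz(ct,*p,.044).round(4) for p in cv2.boxPoints(r)])
print("jar",onz(ct,303*.64,354*.64,.110))
a=np.hstack([cv2.resize(t[190:250,160:230],(466,400),interpolation=3),cv2.resize(s[170:240,305:375],(330,400),interpolation=3)])
cv2.imwrite("pics/crop1.png",a)
c=arm.calibration("wrist");print(np.round(c["xyz"],4),np.round(c["rotation"],3),c["fx"],c["cx"],c["cy"])
E
```

```text
rod top (298, 211, 9, 10) 51.0 ((302.1428527832031, 215.57142639160156), 4.573761463165283)
rod scene (252, 136, 7, 6) ((255.0, 138.5), (5.0, 6.0), 90.0)
[ 0.55292532 -0.1013615   0.145     ]
rack ((313.0, 213.0), (32.0, 66.0), 90.0) [array([ 0.6016, -0.0553,  0.078 ]), array([ 0.5984, -0.2229,  0.078 ]), array([ 0.5178, -0.2195,  0.078 ]), array([ 0.5212, -0.0533,  0.078 ])]
stand ((194.0736083984375, 225.4695281982422), (56.21392059326172, 35.69477081298828), 4.085616588592529) [array([0.4952, 0.2424, 0.044 ]), array([0.5867, 0.2363, 0.044 ]), array([0.5735, 0.0908, 0.044 ]), array([0.4818, 0.0983, 0.044 ])]
jar [0.53216236 0.15623785 0.11      ]
[0.1597 0.5078 0.3742] [[ 0.445  0.848  0.288]
 [ 0.895 -0.421 -0.144]
 [-0.001  0.322 -0.947]] 308.4153765262063 252.64338565465957 193.75085927956493
```

View pics/crop1.png

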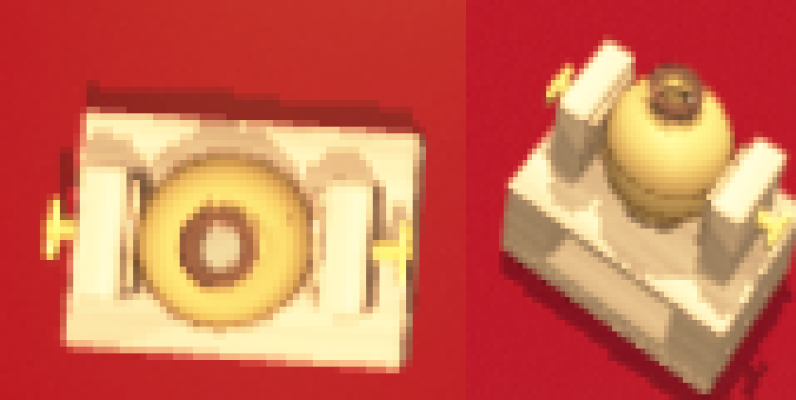

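The top crop shows the jar mouth at top pixel (192.75,227.05). The rod is near (0.553,-0.101) and the jar mouth near (0.532,0.156). Next I'll move above the rod and square the tool to the world axes.

```bash
R='[0.085,-0.165,-0.113,0,0,0,0]'
python3 -m jog '[[0.085,-0.033,-0.0226,0,0,0,0],[0.085,-0.066,-0.0452,0,0,0,0],[0.085,-0.099,-0.0678,0,0,0,0],[0.085,-0.132,-0.0904,0,0,0,0],[0.085,-0.165,-0.113,0,0,0,0]]'
python3 -m jog '[[0.085,-0.033,-0.0226,0,0,0,0],[0.085,-0.066,-0.0452,0,0,0,0],[0.085,-0.099,-0.0678,0,0,0,0],[0.085,-0.132,-0.0904,0,0,0,0],[0.085,-0.165,-0.113,0,0,0,0]]'
python3 -m jog '[[0.085,-0.033,-0.0226,0,0,0,0],[0.085,-0.066,-0.0452,0,0,0,0],[0.085,-0.099,-0.0678,0,0,0,0],[0.085,-0.132,-0.0904,0,0,0,0],[0.085,-0.165,-0.113,0,0,0,0]]'
python3 -m jog '[[0.085,-0.02,-0.015,0,0,0,-0.12],[0.085,-0.0455,-0.03,0,0,0,-0.24],[0.085,-0.0455,-0.03,0,0,0,-0.36],[0.085,-0.0455,-0.03,0,0,0,-0.461],[0.085,-0.0455,-0.03,0,0,0,-0.461]]'
python3 - <<'E'
from h import *
s=arm.get_state();print(s["time"],np.round(s["qpos"],3),np.round(s["tcp_rot"],4).tolist())
cv2.imwrite("pics/w1.png",arm.grab_frame("wrist"))
E
```

```text
time: 0.52
tool_pos: [0.3311, 0.2939, 0.231]
tcp_rot: [[-0.896, 0.444, -0.0], [0.444, 0.896, -0.0], [0.0, -0.001, -1.0]]
contact_force: [1.3, -0.5, -0.2]
opening: 0.0851
gripper_force: 0.0
time: 0.93
tool_pos: [0.4289, 0.1191, 0.2313]
tcp_rot: [[-0.896, 0.445, -0.0], [0.445, 0.896, -0.0], [0.0, -0.0, -1.0]]
contact_force: [1.3, 0.5, 0.7]
opening: 0.0852
gripper_force: 0.0
time: 1.35
tool_pos: [0.5265, -0.0556, 0.2311]
tcp_rot: [[-0.896, 0.445, -0.0], [0.445, 0.896, 0.0], [0.0, -0.0, -1.0]]
contact_force: [1.1, 0.5, -0.3]
opening: 0.085
gripper_force: 0.0
time: 1.77
tool_pos: [0.5534, -0.1013, 0.2306]
tcp_rot: [[-1.0, -0.004, -0.001], [-0.004, 1.0, 0.0], [0.001, 0.0, -1.0]]
contact_force: [0.2, 0.0, -0.5]
opening: 0.0845
gripper_force: 0.0
1.7667 [-0.181  0.304  0.077  1.345 -0.    -0.185] [[-1.0, -0.0035, -0.0014], [-0.0035, 1.0, 0.0002], [0.0014, 0.0002, -1.0]]
```

View pics/w1.png

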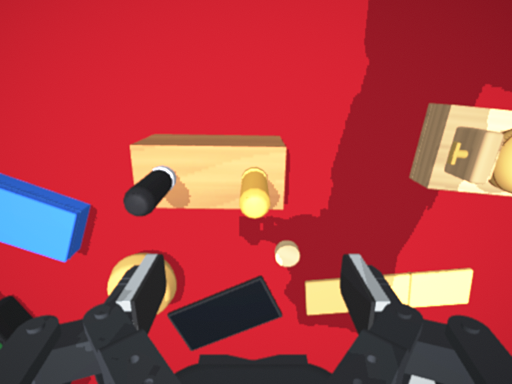

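The wrist view shows the rod's dome at about (255,203) with its handle rising from about (255,170). The block's top face spans (131..286, 146..209). Next I'll compute the rod axis and the rack pose.

Run:
```python
from h import *
w=cv2.imread("pics/w1.png");c=arm.calibration("wrist");h=cv2.cvtColor(w,cv2.COLOR_BGR2HSV)
b=blob(cv2.inRange(h,(22,140,150),(35,255,255)),230,160,285,225);x,y,ww,hh=cv2.boundingRect(b);print("rod",x,y,ww,hh,cv2.minAreaRect(b))
print("silhouette y-centre per row:")
k=cv2.drawContours(np.zeros(w.shape[:2],np.uint8),[b],-1,255,-1)
for r in range(y,y+hh,5):
    q=np.where(k[r])[0];print(r,q[0],q[-1],end="; ")
lo=b[:,0,:][b[:,0,1]>195];print("\ndome circ",cv2.minEnclosingCircle(lo))
for xx in(.553,):
  for P in([.5529,-.1014,.156],[.5529,-.1014,.144],[.5529,-.1014,.088]):print(P,np.round(proj(c,P),1))
b=blob(cv2.inRange(h,(5,0,190),(21,190,255)),120,140,295,215)
r=cv2.minAreaRect(b);print("rack",r);Q=np.array([onz(c,*p,.078) for p in cv2.boxPoints(r)]);print(Q.round(4),Q.mean(0))
b=blob(cv2.inRange(h,(22,140,150),(35,255,255)),230,160,285,225)
```

```text
rod 239 189 30 27 ((254.0, 201.00001525878906), (29.263019561767578, 25.317445755004883), 9.462322235107422)
silhouette y-centre per row:
189 249 259; 194 242 265; 199 240 268; 204 239 268; 209 242 266; 214 262 263; 
dome circ ((253.69580078125, 202.31118774414062), 14.939861297607422)
[0.5529, -0.1014, 0.156] [250.9 203.5]
[0.5529, -0.1014, 0.144] [251.  198.2]
[0.5529, -0.1014, 0.088] [251.3 178.7]
rack ((207.00991821289062, 178.95474243164062), (157.19216918945312, 68.73409271240234), 1.0416266918182373)
[[ 0.5911 -0.2294  0.078 ]
 [ 0.52   -0.2188  0.078 ]
 [ 0.5231 -0.0676  0.078 ]
 [ 0.5947 -0.0666  0.078 ]] [ 0.5572173  -0.14559971  0.078     ]
```

```bash
python3 -m jog '[[0.085,0.001,0.0015,0.03,0,0,0],[0.085,0.001,0.0015,0.065,0,0,0],[0.085,0.001,0.0015,0.1,0,0,0],[0.085,0.001,0.0015,0.1335,0,0,0],[0.085,0.001,0.0015,0.1335,0,0,0]]'
python3 -m jog '[[0.06,0,0,0,0,0,0],[0.04,0,0,0,0,0,0],[0.032,0,0,0,0,0,0],[0.029,0,0,0,0,0,0],[0.027,0,0,0,0,0,0]]' 20
python3 -m jog '[[0.02,0,0,0,0,0,0],[0.02,0,0,0,0,0,0],[0.02,0,0,0,0,0,0]]' 20
```

```text
time: 2.23
tool_pos: [0.5484, -0.098, 0.0922]
tcp_rot: [[-1.0, 0.003, -0.009], [0.003, 1.0, 0.002], [0.009, 0.002, -1.0]]
contact_force: [-1.9, 0.0, -0.5]
opening: 0.085
gripper_force: 0.0
time: 2.65
tool_pos: [0.5534, -0.0993, 0.0994]
tcp_rot: [[-1.0, 0.0, 0.003], [0.0, 1.0, -0.001], [-0.003, -0.001, -1.0]]
contact_force: [0.4, -0.2, -0.3]
opening: 0.0276
gripper_force: 0.0
time: 2.9
tool_pos: [0.5533, -0.0994, 0.0993]
tcp_rot: [[-1.0, 0.0, 0.002], [0.0, 1.0, -0.001], [-0.002, -0.001, -1.0]]
contact_force: [-0.8, -0.2, 6.0]
opening: 0.0242
gripper_force: 21.1
```

```bash
python3 -m jog '[[0.02,0,0,0,0,0,0],[0.02,0,0,0,0,0,0],[0.02,0,0,0,0,0,0]]' 60
python3 -m jog '[[0.02,0,0,-0.008,0,0,0],[0.02,0,0,-0.016,0,0,0],[0.02,0,0,-0.024,0,0,0],[0.02,0,0,-0.032,0,0,0],[0.02,0,0,-0.04,0,0,0]]'
python3 -m jog '[[0.02,0,0,-0.016,0,0,0],[0.02,0,0,-0.032,0,0,0],[0.02,0,0,-0.048,0,0,0],[0.02,0,0,-0.064,0,0,0],[0.02,0,0,-0.08,0,0,0]]'
python3 -m jog '[[0.02,0,0,0,0,0,0],[0.02,0,0,0,0,0,0],[0.02,0,0,0,0,0,0],[0.02,0,0,0,0,0,0]]'
```

```text
time: 3.15
tool_pos: [0.5534, -0.0994, 0.0994]
tcp_rot: [[-1.0, 0.0, 0.003], [0.0, 1.0, -0.001], [-0.003, -0.001, -1.0]]
contact_force: [-0.7, -0.2, 8.1]
opening: 0.024
gripper_force: 58.2
time: 3.57
tool_pos: [0.5526, -0.0992, 0.1389]
tcp_rot: [[-1.0, -0.0, 0.0], [-0.0, 1.0, -0.0], [-0.0, -0.0, -1.0]]
contact_force: [0.0, -0.2, -1.4]
opening: 0.0237
gripper_force: 58.8
time: 3.98
tool_pos: [0.5523, -0.0991, 0.2192]
tcp_rot: [[-1.0, -0.0, 0.0], [-0.0, 1.0, -0.0], [-0.0, -0.0, -1.0]]
contact_force: [0.7, -0.5, -1.0]
opening: 0.0238
gripper_force: 58.8
time: 4.32
tool_pos: [0.5519, -0.099, 0.2167]
tcp_rot: [[-1.0, -0.0, -0.002], [-0.0, 1.0, 0.0], [0.002, 0.0, -1.0]]
contact_force: [0.2, -0.2, -1.1]
opening: 0.0235
gripper_force: 58.8
```

```bash
python3 -m jog '[[0.02,0,0.02,0,0,0,0],[0.02,0,0.06,0,0,0,0],[0.02,0,0.1,0,0,0,0],[0.02,0,0.14,0,0,0,0],[0.02,0,0.18,0,0,0,0]]'
python3 -m jog '[[0.02,0,0.03,0,0,0,0],[0.02,0,0.055,0,0,0,0],[0.02,0,0.07,0,0,0,0],[0.02,0,0.076,0,0,0,0],[0.02,0,0.076,0,0,0,0]]'
python3 -m jog '[[0.02,0,0,0,0,0,0],[0.02,0,0,0,0,0,0],[0.02,0,0,0,0,0,0],[0.02,0,0,0,0,0,0]]'
python3 - <<'E'
from h import *
w=arm.grab_frame("wrist");cv2.imwrite("pics/w2.png",w)
t=arm.grab_frame("top");cv2.imwrite("pics/top2.png",t)
s=arm.grab_frame("scene");cv2.imwrite("pics/scene2.png",s)
cv2.imwrite("pics/c2.png",np.hstack([cv2.resize(w[110:310,150:350],(500,500),interpolation=3),cv2.resize(s[130:250,300:372],(300,500),interpolation=3)]))
E
```

```text
time: 4.73
tool_pos: [0.5517, 0.0823, 0.2168]
tcp_rot: [[-1.0, 0.001, -0.002], [0.001, 1.0, -0.0], [0.002, -0.0, -1.0]]
contact_force: [0.6, 0.0, -1.7]
opening: 0.0234
gripper_force: 59.1
time: 5.15
tool_pos: [0.552, 0.1579, 0.2168]
tcp_rot: [[-1.0, -0.002, -0.002], [-0.002, 1.0, -0.0], [0.002, -0.0, -1.0]]
contact_force: [-0.1, -0.6, -2.4]
opening: 0.0238
gripper_force: 59.1
time: 5.48
tool_pos: [0.5525, 0.1558, 0.2179]
tcp_rot: [[-1.0, 0.001, 0.0], [0.001, 1.0, -0.0], [-0.0, -0.0, -1.0]]
contact_force: [1.0, -0.6, -1.3]
opening: 0.0236
gripper_force: 59.1
```

View pics/c2.png

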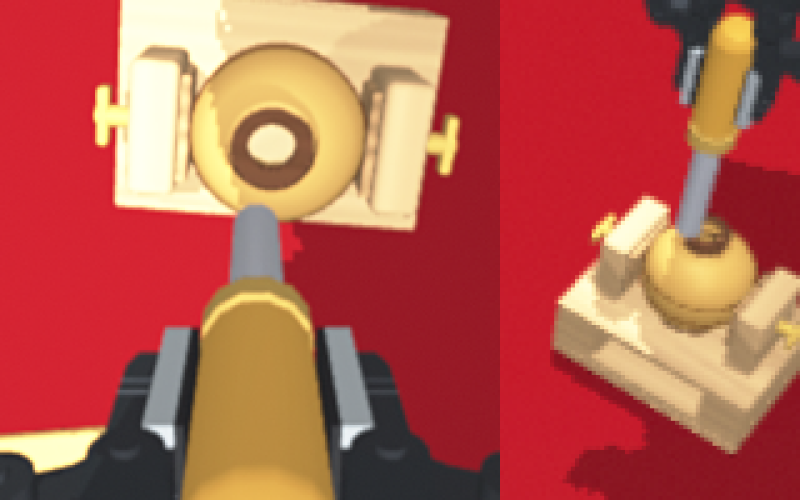

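The wrist crop (2.5x) shows the shank tip's near edge at crop (257,205), the bright bore opening centred near (269,144), and the collar around (273,148). I'll measure these sub-pixel, relative to each other.

Run:
```python
from h import *
w=cv2.imread("pics/w2.png");c=arm.calibration("wrist");s=arm.get_state();print(np.round(s["tool_pos"],4))
K=4;x0,y0=230,140
u=cv2.resize(w[y0:225,x0:290],None,fx=K,fy=K,interpolation=cv2.INTER_CUBIC)
px=lambda p:((p[0]+.5)/K-.5+x0,(p[1]+.5)/K-.5+y0)
h=cv2.cvtColor(u,cv2.COLOR_BGR2HSV)
# bore bright region inside dark collar
dark=cv2.inRange(u[...,2],0,150)
cs,hi=cv2.findContours(dark,cv2.RETR_CCOMP,cv2.CHAIN_APPROX_NONE)
for i,k in enumerate(cs):
    a=cv2.contourArea(k)
    if a>800: print("hole" if hi[0][i][3]>=0 else "outer",a,np.round(px(cv2.boundingRect(k)[:2]),2),np.array(cv2.boundingRect(k)[2:])/K,[np.round(v,2) for v in (px(cv2.fitEllipse(k)[0]),np.array(cv2.fitEllipse(k)[1])/K)])
zt=s["tool_pos"][2]-.0913
gray=cv2.inRange(h,(90,0,60),(140,110,230));b=max(cv2.findContours(gray,0,1)[0],key=cv2.contourArea)
bx=cv2.boundingRect(b);print("shank",np.round(px(bx[:2]),2),np.array(bx[2:])/K)
k=cv2.drawContours(np.zeros(gray.shape,np.uint8),[b],-1,255,-1)
for r in range(bx[1],bx[1]+bx[3],6):
    q=np.where(k[r])[0];print(np.round(px((q[0],r)),1),np.round(px((q[-1],r))[0],1),end=" | ")
print();
print("pred tip edge/centre if straight:",np.round(proj(c,np.array(s["tool_pos"])+[-.00725,0,-.0913]),1))
for P in((.531,.159,.11),(.531,.159,.10)):
  th=np.linspace(0,6.283,41);e=np.array([proj(c,(P[0]+.008*np.cos(t),P[1]+.008*np.sin(t),P[2])) for t in th]);print(P,e.min(0).round(1),e.max(0).round(1))
cv2.imwrite("pics/u.png",u)
```

```text
[0.5525 0.1562 0.2179]
outer 7573.5 [242.12 192.38] [22.   30.25] [array([252.35, 209.35]), array([21.28, 33.86])]
outer 13077.5 [242.12 153.88] [33.25 31.5 ] [array([258.51, 169.52]), array([31.38, 33.19])]
hole 4388.0 [247.88 158.38] [21.   17.75] [array([258.26, 167.18]), array([17.14, 20.45])]
shank [242.62 192.38] [19.5 29. ]
[253.1 192.4] 254.1 | [247.4 193.9] 256.9 | [245.9 195.4] 258.6 | [245.1 196.9] 259.4 | [244.4 198.4] 259.9 | [244.4 199.9] 259.9 | [244.1 201.4] 259.9 | [244.1 202.9] 259.9 | [243.9 204.4] 259.9 | [243.9 205.9] 260.1 | [243.6 207.4] 260.6 | [243.6 208.9] 260.6 | [243.4 210.4] 260.9 | [243.4 211.9] 260.9 | [243.4 213.4] 260.9 | [243.1 214.9] 260.9 | [243.1 216.4] 261.1 | [242.9 217.9] 261.4 | [242.6 219.4] 261.9 | [242.6 220.9] 261.9 | 
pred tip edge/centre if straight: [251.6 188.1]
(0.531, 0.159, 0.11) [245.4 156.2] [264.5 174.9]
(0.531, 0.159, 0.1) [245.6 153.8] [264.1 171.9]
```

View pics/u.png

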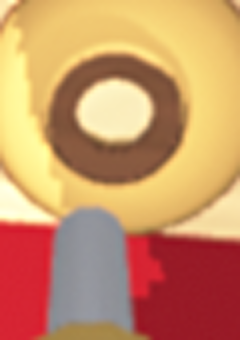

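The view confirms the bore centre at about (258.5,167.5) px, concentric with the dark collar. The tip's near edge is at (252.1,192.2). The tip therefore has to move about -21.7 mm in x and +5.3 mm in y.

```bash
python3 -m jog '[[0.02,0.01,0.0025,0,0,0,0],[0.02,0.0217,0.0053,0,0,0,0],[0.02,0.0217,0.0053,0.005,0,0,0],[0.02,0.0217,0.0053,0.01,0,0,0],[0.02,0.0217,0.0053,0.01,0,0,0]]'
python3 -m jog '[[0.02,0,0,0,0,0,0],[0.02,0,0,0,0,0,0],[0.02,0,0,0,0,0,0],[0.02,0,0,0,0,0,0],[0.02,0,0,0,0,0,0]]'
python3 - <<'E'
from h import *
w=arm.grab_frame("wrist");s=arm.grab_frame("scene");t=arm.grab_frame("top")
cv2.imwrite("pics/c3.png",np.hstack([cv2.resize(w[130:230,205:305],(500,500),interpolation=3),cv2.resize(s[130:230,315:375],(300,500),interpolation=3)]))
E
```

```text
time: 6.05
tool_pos: [0.5302, 0.1621, 0.2068]
tcp_rot: [[-1.0, -0.0, -0.001], [-0.0, 1.0, -0.0], [0.001, -0.0, -1.0]]
contact_force: [0.8, -0.2, -2.2]
opening: 0.0235
gripper_force: 59.1
time: 6.47
tool_pos: [0.5309, 0.1621, 0.2078]
tcp_rot: [[-1.0, -0.0, 0.0], [-0.0, 1.0, -0.0], [-0.0, -0.0, -1.0]]
contact_force: [-0.0, 0.1, -2.4]
opening: 0.0235
gripper_force: 59.1
```

View pics/c3.png

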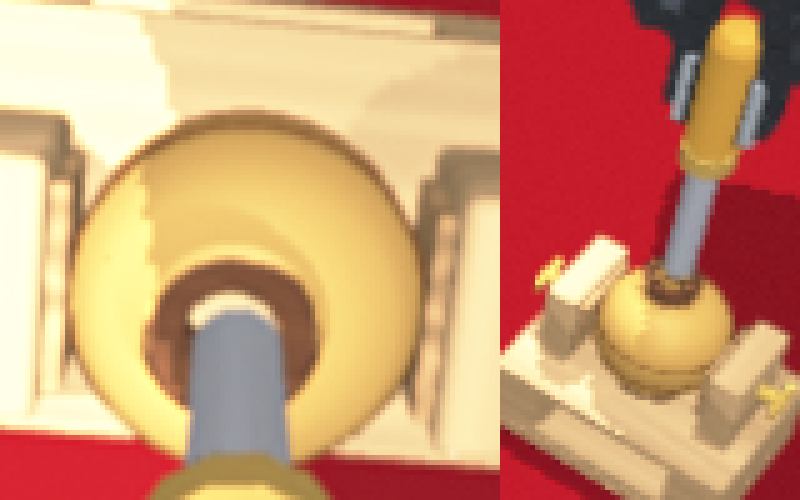

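The crop shows the tip centred over the bore to within about 0.5 mm, 6 mm above the mouth. I'll feel downward from here.

```bash
python3 -m jog '[[0.02,0,0,0.001,0,0,0],[0.02,0,0,0.002,0,0,0],[0.02,0,0,0.003,0,0,0],[0.02,0,0,0.004,0,0,0],[0.02,0,0,0.004,0,0,0]]'|grep -E "pos|cont"
python3 -m jog '[[0.02,0,0,0.0005,0,0,0],[0.02,0,0,0.001,0,0,0],[0.02,0,0,0.0015,0,0,0],[0.02,0,0,0.0015,0,0,0]]'|grep -E "pos|cont"
python3 -m jog '[[0.02,0,0,0.0005,0,0,0],[0.02,0,0,0.001,0,0,0],[0.02,0,0,0.001,0,0,0],[0.02,0,0,0.001,0,0,0]]'|grep -E "pos|cont"
```

```text
tool_pos: [0.5306, 0.1621, 0.2035]
contact_force: [0.3, -0.2, -2.2]
tool_pos: [0.5307, 0.1621, 0.2022]
contact_force: [-0.6, -0.3, -0.8]
tool_pos: [0.5307, 0.1621, 0.2013]
contact_force: [0.9, 0.5, -1.4]
```

```bash
python3 -m jog '[[0.02,0,0,0.0005,0,0,0],[0.02,0,0,0.001,0,0,0],[0.02,0,0,0.001,0,0,0],[0.02,0,0,0.001,0,0,0]]'|grep -E "pos|cont"
python3 -m jog '[[0.02,0,0,0.0005,0,0,0],[0.02,0,0,0.001,0,0,0],[0.02,0,0,0.001,0,0,0],[0.02,0,0,0.001,0,0,0]]'|grep -E "pos|cont"
```

```text
tool_pos: [0.5309, 0.1621, 0.2004]
contact_force: [0.1, -0.3, -0.2]
tool_pos: [0.5309, 0.162, 0.1992]
contact_force: [1.4, -1.7, -1.1]
```

```bash
python3 -m jog '[[0.02,0,0,0.0005,0,0,0],[0.02,0,0,0.001,0,0,0],[0.02,0,0,0.001,0,0,0],[0.02,0,0,0.001,0,0,0]]'|grep -E "pos|cont"
python3 -m jog '[[0.02,0,0,0.0005,0,0,0],[0.02,0,0,0.001,0,0,0],[0.02,0,0,0.001,0,0,0],[0.02,0,0,0.001,0,0,0]]'|grep -E "pos|cont"
```

```text
tool_pos: [0.5308, 0.162, 0.1982]
contact_force: [1.4, -2.1, -0.5]
tool_pos: [0.5308, 0.1621, 0.1973]
contact_force: [1.7, -3.6, -0.7]
```

```bash
python3 -m jog '[[0.02,-0.0002,-0.0004,0,0,0,0],[0.02,-0.0002,-0.0004,0,0,0,0],[0.02,-0.0002,-0.0004,0,0,0,0]]'|grep -E "pos|cont"
python3 -m jog '[[0.02,0,0,0.001,0,0,0],[0.02,0,0,0.002,0,0,0],[0.02,0,0,0.002,0,0,0]]'|grep -E "pos|cont"
python3 -m jog '[[0.02,0,0,0.001,0,0,0],[0.02,0,0,0.002,0,0,0],[0.02,0,0,0.002,0,0,0]]'|grep -E "pos|cont|time"
```

```text
tool_pos: [0.5309, 0.1619, 0.1972]
contact_force: [1.3, -0.3, -2.2]
tool_pos: [0.5308, 0.1618, 0.1951]
contact_force: [1.1, -1.5, -1.3]
time: 9.78
tool_pos: [0.5308, 0.1618, 0.1931]
contact_force: [1.2, -0.7, -1.6]
```

```bash
python3 -m jog '[[0.02,-0.0003,-0.0002,0.001,0,0,0],[0.02,-0.0003,-0.0002,0.0025,0,0,0],[0.02,-0.0003,-0.0002,0.004,0,0,0],[0.02,-0.0003,-0.0002,0.005,0,0,0],[0.02,-0.0003,-0.0002,0.005,0,0,0]]'|grep -E "pos|cont"
python3 -m jog '[[0.02,0,0,0.0015,0,0,0],[0.02,0,0,0.003,0,0,0],[0.02,0,0,0.0045,0,0,0],[0.02,0,0,0.006,0,0,0],[0.02,0,0,0.006,0,0,0]]'|grep -E "pos|cont|time"
```

```text
tool_pos: [0.531, 0.1616, 0.1879]
contact_force: [1.0, -0.7, -1.4]
time: 10.62
tool_pos: [0.5311, 0.1615, 0.1819]
contact_force: [1.5, -0.4, -1.5]
```

```bash
python3 -m jog '[[0.02,-0.0002,0,0.0015,0,0,0],[0.02,-0.0002,0,0.003,0,0,0],[0.02,-0.0002,0,0.0045,0,0,0],[0.02,-0.0002,0,0.006,0,0,0],[0.02,-0.0002,0,0.006,0,0,0]]'|grep -E "pos|cont"
python3 -m jog '[[0.02,0,0,0.0015,0,0,0],[0.02,0,0,0.003,0,0,0],[0.02,0,0,0.0045,0,0,0],[0.02,0,0,0.006,0,0,0],[0.02,0,0,0.006,0,0,0]]'|grep -E "pos|cont|time"
```

```text
tool_pos: [0.5312, 0.1615, 0.1759]
contact_force: [0.4, -0.3, -1.6]
time: 11.45
tool_pos: [0.5313, 0.1615, 0.1699]
contact_force: [-0.3, 0.2, -1.6]
```

```bash
python3 -m jog '[[0.02,0,0,0.0015,0,0,0],[0.02,0,0,0.003,0,0,0],[0.02,0,0,0.0045,0,0,0],[0.02,0,0,0.006,0,0,0],[0.02,0,0,0.007,0,0,0]]'|grep -E "pos|cont"
for i in 1 2 3; do python3 -m jog '[[0.02,0,0,0.0005,0,0,0],[0.02,0,0,0.001,0,0,0],[0.02,0,0,0.0015,0,0,0],[0.02,0,0,0.0015,0,0,0]]'|grep -E "pos|cont|time"; done
```

```text
tool_pos: [0.5313, 0.1615, 0.163]
contact_force: [0.3, -0.0, -1.3]
time: 12.2
tool_pos: [0.5314, 0.1615, 0.1617]
contact_force: [0.8, -0.3, -1.9]
time: 12.53
tool_pos: [0.5314, 0.1615, 0.1602]
contact_force: [-1.0, -0.0, -0.5]
time: 12.87
tool_pos: [0.5314, 0.1615, 0.1587]
contact_force: [0.6, 0.4, -0.8]
```

```bash
python3 -m jog '[[0.02,0,0,0.0003,0,0,0],[0.02,0,0,0.0006,0,0,0],[0.02,0,0,0.0009,0,0,0]]'|grep -E "pos|cont|time"
python3 -m jog '[[0.02,0,0,0.0003,0,0,0],[0.02,0,0,0.0006,0,0,0],[0.02,0,0,0.0009,0,0,0]]'|grep -E "pos|cont|time"
python3 -m jog '[[0.02,0,0,0.0003,0,0,0],[0.02,0,0,0.0006,0,0,0],[0.02,0,0,0.0009,0,0,0]]'|grep -E "pos|cont|time"
```

```text
time: 13.12
tool_pos: [0.5314, 0.1615, 0.1579]
contact_force: [1.5, -1.0, -1.4]
time: 13.37
tool_pos: [0.5314, 0.1616, 0.157]
contact_force: [-0.5, -0.4, -1.8]
time: 13.62
tool_pos: [0.5314, 0.1615, 0.156]
contact_force: [-0.2, -0.0, -1.6]
```

```bash
python3 -m jog '[[0.02,0,0,0.0003,0,0,0],[0.02,0,0,0.0006,0,0,0],[0.02,0,0,0.0009,0,0,0]]'|grep -E "pos|cont|time"
```

```text
time: 13.87
tool_pos: [0.5314, 0.1615, 0.1552]
contact_force: [0.8, -0.4, -1.8]
```

```bash
python3 -m jog '[[0.02,0,0,0.0003,0,0,0],[0.02,0,0,0.0006,0,0,0],[0.02,0,0,0.0009,0,0,0]]'|grep -E "pos|cont|time"
python3 -m jog '[[0.02,0,0,0.0003,0,0,0],[0.02,0,0,0.0006,0,0,0],[0.02,0,0,0.0009,0,0,0]]'|grep -E "pos|cont|time"
```

```text
time: 14.12
tool_pos: [0.5314, 0.1615, 0.1543]
contact_force: [0.5, 0.1, -0.9]
time: 14.37
tool_pos: [0.5314, 0.1615, 0.1533]
contact_force: [0.1, -0.5, -1.3]
```

```bash
python3 -m jog '[[0.02,0,0,0.0003,0,0,0],[0.02,0,0,0.0006,0,0,0],[0.02,0,0,0.0009,0,0,0]]'|grep -E "pos|cont|time"
```

```text
time: 14.62
tool_pos: [0.5315, 0.1615, 0.1527]
contact_force: [-0.7, -0.8, 2.8]
```

```bash
python3 -m jog '[[0.02,0,0,0.0003,0,0,0],[0.02,0,0,0.0006,0,0,0]]'|grep -E "pos|cont|time"
python3 -m jog '[[0.02,0,0,0.0003,0,0,0],[0.02,0,0,0.0006,0,0,0]]'|grep -E "pos|cont|time"
```

```text
time: 14.78
tool_pos: [0.5317, 0.1615, 0.1525]
contact_force: [-1.2, -0.4, 6.5]
time: 14.95
tool_pos: [0.5317, 0.1616, 0.152]
contact_force: [-2.2, -0.7, 6.8]
```

```bash
python3 -m jog '[[0.02,0,0,0.0003,0,0,0],[0.02,0,0,0.0006,0,0,0]]'|grep -E "pos|cont|time"
```

```text
time: 15.12
tool_pos: [0.5318, 0.1616, 0.1515]
contact_force: [-1.1, -1.3, 5.5]
```

```bash
python3 -m jog '[[0.02,0,0,0.0003,0,0,0],[0.02,0,0,0.0006,0,0,0],[0.02,0,0,0.0009,0,0,0],[0.02,0,0,0.0012,0,0,0]]'|grep -E "pos|cont|time"
python3 -m jog '[[0.02,0,0,0.0003,0,0,0],[0.02,0,0,0.0006,0,0,0],[0.02,0,0,0.0009,0,0,0],[0.02,0,0,0.0012,0,0,0]]'|grep -E "pos|cont|time"
```

```text
time: 15.45
tool_pos: [0.5318, 0.1616, 0.1503]
contact_force: [-0.6, -0.2, 6.1]
time: 15.78
tool_pos: [0.5318, 0.1616, 0.1491]
contact_force: [-0.4, -1.1, 6.7]
```

```bash
python3 -m jog '[[0.02,0,0,0.0003,0,0,0],[0.02,0,0,0.0006,0,0,0],[0.02,0,0,0.0009,0,0,0],[0.02,0,0,0.0012,0,0,0]]'|grep -E "pos|cont|time"
```

```text
time: 16.12
tool_pos: [0.5318, 0.1616, 0.1479]
contact_force: [-0.5, -0.6, 4.8]
```

Steady at 6–8 N. I'll keep the same pace.

```bash
for i in 1 2 3; do python3 -m jog '[[0.02,0,0,0.0003,0,0,0],[0.02,0,0,0.0006,0,0,0],[0.02,0,0,0.0009,0,0,0],[0.02,0,0,0.0012,0,0,0]]'|grep -E "pos|cont|time";done
```

```text
time: 16.45
tool_pos: [0.5318, 0.1616, 0.1467]
contact_force: [-0.8, -0.7, 4.6]
time: 16.78
tool_pos: [0.5318, 0.1616, 0.1455]
contact_force: [-1.8, -0.3, 5.9]
time: 17.12
tool_pos: [0.5318, 0.1616, 0.1443]
contact_force: [-0.9, -1.4, 5.9]
```

```bash
for i in 1 2 3; do python3 -m jog '[[0.02,0,0,0.0003,0,0,0],[0.02,0,0,0.0006,0,0,0],[0.02,0,0,0.0009,0,0,0],[0.02,0,0,0.0012,0,0,0]]'|grep -E "pos|cont|time";done
```

```text
time: 17.45
tool_pos: [0.5318, 0.1616, 0.1431]
contact_force: [-1.1, -0.7, 5.9]
time: 17.78
tool_pos: [0.5318, 0.1616, 0.1419]
contact_force: [-0.2, 0.4, 5.0]
time: 18.12
tool_pos: [0.5318, 0.1616, 0.1406]
contact_force: [-0.7, -0.4, 5.4]
```

```bash
for i in 1 2; do python3 -m jog '[[0.02,0,0,0.0003,0,0,0],[0.02,0,0,0.0006,0,0,0],[0.02,0,0,0.0009,0,0,0],[0.02,0,0,0.0012,0,0,0]]'|grep -E "pos|cont|time";done
```

```text
time: 18.45
tool_pos: [0.5316, 0.1616, 0.1391]
contact_force: [0.3, -0.2, -1.4]
time: 18.78
tool_pos: [0.5313, 0.1615, 0.1372]
contact_force: [-0.3, -0.9, -2.3]
```

```bash
python3 -m jog '[[0.02,0,0,0.0003,0,0,0],[0.02,0,0,0.0006,0,0,0],[0.02,0,0,0.0009,0,0,0],[0.02,0,0,0.0012,0,0,0]]'|grep -E "pos|cont|time"
```

```text
time: 19.12
tool_pos: [0.5314, 0.1615, 0.1362]
contact_force: [-0.4, -1.1, -1.2]
```

The force fell back to just the rod's weight, so the plug has dropped. Next I'll dwell briefly, withdraw, and check.

```bash
python3 -m jog '[[0.02,0,0,0,0,0,0],[0.02,0,0,0,0,0,0],[0.02,0,0,0,0,0,0]]'|grep -E "pos|cont|time"
python3 -m jog '[[0.02,0,0,-0.004,0,0,0],[0.02,0,0,-0.008,0,0,0],[0.02,0,0,-0.012,0,0,0],[0.02,0,0,-0.016,0,0,0],[0.02,0,0,-0.02,0,0,0]]'|grep -E "pos|cont|time"
python3 -m jog '[[0.02,0,0,-0.004,0,0,0],[0.02,0,0,-0.008,0,0,0],[0.02,0,0,-0.012,0,0,0],[0.02,0,0,-0.016,0,0,0],[0.02,0,0,-0.02,0,0,0]]'|grep -E "pos|cont|time"
python3 -m jog '[[0.02,0,0,-0.004,0,0,0],[0.02,0,0,-0.008,0,0,0],[0.02,0,0,-0.012,0,0,0],[0.02,0,0,-0.016,0,0,0],[0.02,0,0,-0.02,0,0,0]]'|grep -E "pos|cont|time"
python3 -m jog '[[0.02,0,0,-0.004,0,0,0],[0.02,0,0,-0.008,0,0,0],[0.02,0,0,-0.012,0,0,0],[0.02,0,0,-0.016,0,0,0],[0.02,0,0,-0.02,0,0,0]]'|grep -E "pos|cont|time"
python3 - <<'E'
from h import *
s=arm.grab_frame("scene");cv2.imwrite("pics/c4.png",cv2.resize(s[130:250,290:390],(500,600),interpolation=3))
E
```

```text
time: 19.37
tool_pos: [0.5314, 0.1615, 0.1363]
contact_force: [0.5, -0.4, -1.3]
time: 19.78
tool_pos: [0.5315, 0.1616, 0.1569]
contact_force: [-0.3, -0.4, -1.9]
time: 20.2
tool_pos: [0.5314, 0.1616, 0.1767]
contact_force: [-0.6, 0.1, -1.8]
time: 20.62
tool_pos: [0.5314, 0.1616, 0.1967]
contact_force: [-1.4, 0.2, -1.6]
time: 21.03
tool_pos: [0.5314, 0.1615, 0.2167]
contact_force: [0.2, -0.7, -1.7]
```

View pics/c4.png

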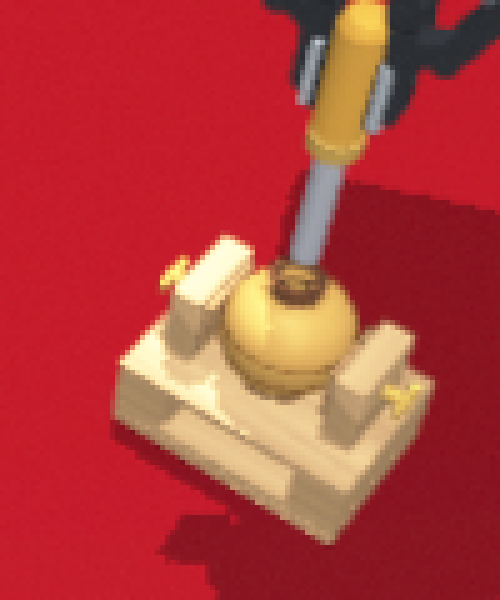

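The crop shows the rod clear of the mouth at about (305,265) and nothing else disturbed. The plug isn't visible behind the lip. I'll go back to the block now.

```bash
python3 -m jog '[[0.02,-0.003,-0.036,0,0,0,0],[0.02,-0.006,-0.072,0,0,0,0],[0.02,-0.009,-0.108,0,0,0,0],[0.02,-0.012,-0.144,0,0,0,0],[0.02,-0.015,-0.18,0,0,0,0]]'|grep -E "pos|cont|time"
python3 -m jog '[[0.02,-0.003,-0.03,0,0,0,0],[0.02,-0.0066,-0.06,0,0,0,0],[0.02,-0.0066,-0.075,0,0,0,0],[0.02,-0.0066,-0.0808,0,0,0,0],[0.02,-0.0066,-0.0808,0,0,0,0]]'|grep -E "pos|cont|time"
python3 -m jog '[[0.02,0,0,0.008,0,0,0],[0.02,0,0,0.016,0,0,0],[0.02,0,0,0.02,0,0,0],[0.02,0,0,0.02,0,0,0],[0.02,0,0,0.02,0,0,0]]'|grep -E "pos|cont|time"
python3 - <<'E'
from h import *
w=arm.grab_frame("wrist");s=arm.grab_frame("scene")
cv2.imwrite("pics/c5.png",np.hstack([cv2.resize(w[130:250,190:310],(450,450),interpolation=3),cv2.resize(s[105:195,205:275],(350,450),interpolation=3)]))
E
```

```text
time: 21.5
tool_pos: [0.5464, -0.02, 0.2165]
contact_force: [-0.4, 0.0, -1.7]
time: 21.92
tool_pos: [0.5529, -0.1005, 0.2162]
contact_force: [-0.1, 0.3, -1.6]
time: 22.33
tool_pos: [0.5528, -0.0984, 0.1958]
contact_force: [-0.4, -0.9, -1.9]
```

View pics/c5.png

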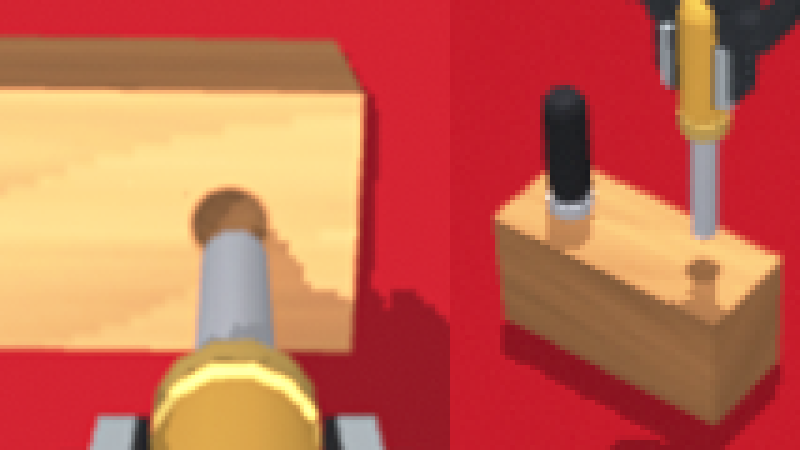

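The crops show the tip above the hole (hole at crop (229,217)), with the tip about 1 mm toward +y. I'll trim that, then lower while feeling for contact.

```bash
python3 -m jog '[[0.02,-0.0004,-0.0009,0.004,0,0,0],[0.02,-0.0004,-0.0009,0.008,0,0,0],[0.02,-0.0004,-0.0009,0.012,0,0,0],[0.02,-0.0004,-0.0009,0.016,0,0,0],[0.02,-0.0004,-0.0009,0.018,0,0,0]]'|grep -E "pos|cont|time"
for i in 1 2 3; do python3 -m jog '[[0.02,0,0,0.001,0,0,0],[0.02,0,0,0.002,0,0,0],[0.02,0,0,0.003,0,0,0],[0.02,0,0,0.004,0,0,0],[0.02,0,0,0.005,0,0,0]]'|grep -E "pos|cont|time";done
```

```text
time: 22.85
tool_pos: [0.5532, -0.1001, 0.1775]
contact_force: [-0.5, 0.0, -2.6]
time: 23.27
tool_pos: [0.5536, -0.1002, 0.1734]
contact_force: [0.2, 0.3, -1.9]
time: 23.68
tool_pos: [0.5534, -0.1002, 0.1682]
contact_force: [0.6, 0.3, -1.7]
time: 24.1
tool_pos: [0.5535, -0.1002, 0.1632]
contact_force: [-0.4, -0.0, -2.1]
```

In the hole with no contact force. I'll carry on down.

```bash
for i in 1 2 3 4; do python3 -m jog '[[0.02,0,0,0.0025,0,0,0],[0.02,0,0,0.005,0,0,0],[0.02,0,0,0.0075,0,0,0],[0.02,0,0,0.01,0,0,0],[0.02,0,0,0.0125,0,0,0]]'|grep -E "pos|cont|time";done
```

```text
time: 24.52
tool_pos: [0.5534, -0.1002, 0.1505]
contact_force: [0.3, -0.8, -1.6]
time: 24.93
tool_pos: [0.5535, -0.1002, 0.1381]
contact_force: [0.1, -0.1, -2.4]
time: 25.35
tool_pos: [0.5535, -0.1001, 0.1256]
contact_force: [0.4, -0.1, -1.4]
time: 25.77
tool_pos: [0.5534, -0.1002, 0.1131]
contact_force: [0.0, 0.9, -1.2]
```

```bash
for i in 1 2 ; do python3 -m jog '[[0.02,0,0,0.001,0,0,0],[0.02,0,0,0.002,0,0,0],[0.02,0,0,0.003,0,0,0],[0.02,0,0,0.004,0,0,0]]'|grep -E "pos|cont|time";done
```

```text
time: 26.1
tool_pos: [0.5535, -0.1002, 0.1093]
contact_force: [-0.2, -0.5, -0.9]
time: 26.43
tool_pos: [0.5535, -0.1002, 0.1053]
contact_force: [0.5, -0.0, -1.4]
```

```bash
for i in 1 2 ; do python3 -m jog '[[0.02,0,0,0.001,0,0,0],[0.02,0,0,0.002,0,0,0],[0.02,0,0,0.002,0,0,0]]'|grep -E "pos|cont|time";done
for i in 1 2 ; do python3 -m jog '[[0.02,0,0,0.0005,0,0,0],[0.02,0,0,0.001,0,0,0],[0.02,0,0,0.001,0,0,0]]'|grep -E "pos|cont|time";done
```

```text
time: 26.68
tool_pos: [0.5533, -0.1001, 0.1031]
contact_force: [-0.0, 0.3, -1.4]
time: 26.93
tool_pos: [0.5534, -0.1002, 0.1011]
contact_force: [0.6, 0.2, -1.1]
time: 27.18
tool_pos: [0.5534, -0.1001, 0.1002]
contact_force: [-0.5, 0.2, -1.5]
time: 27.43
tool_pos: [0.5535, -0.1002, 0.0994]
contact_force: [-1.5, -0.6, 0.7]
```

The collar touches at the original height, so I'll release and back off.

```bash
python3 -m jog '[[0.026,0,0,0,0,0,0],[0.03,0,0,0,0,0,0],[0.04,0,0,0,0,0,0],[0.06,0,0,0,0,0,0],[0.085,0,0,0,0,0,0]]' 20|grep -E "open|cont|time"
python3 -m jog '[[0.085,0,0,0,0,0,0],[0.085,0,0,0,0,0,0],[0.085,0,0,-0.02,0,0,0],[0.085,0,0,-0.045,0,0,0],[0.085,0,0,-0.07,0,0,0]]'|grep -E "open|cont|time"
python3 -m jog '[[0.085,0,0,-0.03,0,0,0],[0.085,0,0,-0.06,0,0,0],[0.085,0,0,-0.09,0,0,0],[0.085,0,0,-0.11,0,0,0],[0.085,0,0,-0.11,0,0,0]]'|grep -E "open|cont|time"
python3 -m jog '[[0.085,0.02,0,0,0,0,0],[0.085,0.05,0,0,0,0,0],[0.085,0.09,0,0,0,0,0],[0.085,0.11,0,0,0,0,0],[0.085,0.11,0,0,0,0,0]]'|grep -E "pos|open|cont|time"
python3 - <<'E'
from h import *
s=arm.grab_frame("scene");t=arm.grab_frame("top")
cv2.imwrite("pics/c6.png",np.hstack([cv2.resize(s[100:250,130:390],(480,560),interpolation=3)[:, :],cv2.resize(t[190:250,160:205],(320,560),interpolation=3)]))
ct=arm.calibration("top")
b=blob(cv2.inRange(cv2.cvtColor(t,cv2.COLOR_BGR2HSV),(20,150,120),(35,255,255)),285,200,318,230);print("rod top",cv2.boundingRect(b),cv2.minEnclosingCircle(b))
E
```

```text
time: 27.85
contact_force: [-0.1, 0.1, 0.3]
opening: 0.0628
time: 28.27
contact_force: [-0.0, 0.1, 0.4]
opening: 0.0849
time: 28.68
contact_force: [-0.3, 0.1, -0.2]
opening: 0.085
time: 29.1
tool_pos: [0.4395, -0.0999, 0.2794]
contact_force: [1.1, 0.8, 1.5]
opening: 0.0852
rod top (298, 211, 9, 9) ((302.3999938964844, 215.39999389648438), 4.4408159255981445)
```

View pics/c6.png

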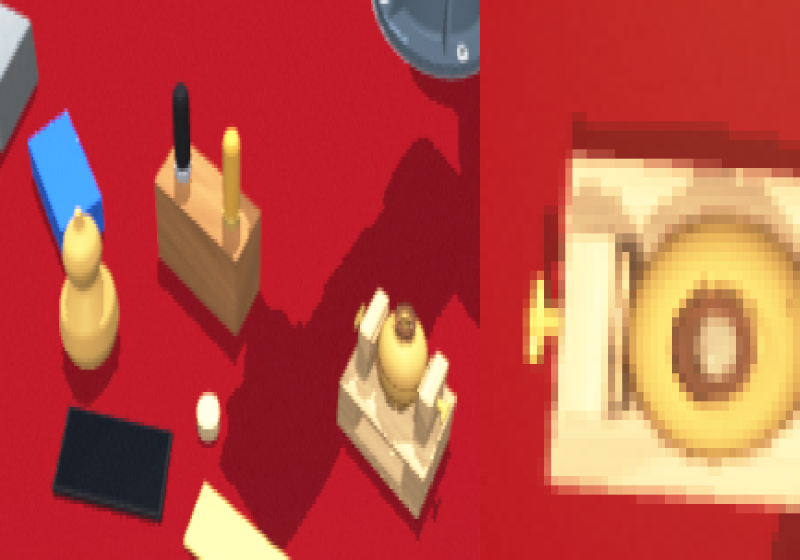

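The rod stands seated in the block at its original top pixel (302,215). The plug is out and nothing else has moved, so I'm handing in.

```bash
python3 -m jog '[[0.085,0,0,0,0,0,0],[0.085,0,0,0,0,0,0],[0.085,0,0,0,0,0,0]]'|grep cont; python3 -c "
from station import arm
print(arm.hand_in())"
```

```text
contact_force: [-0.1, 0.2, -0.1]
the job is handed in; nothing more can be done
None
```

I pressed the plug out at a steady 6–8 N, put the rod back fully home in its hole, and handed the job in at about 29 s; no verdict came back. The plug's drop was judged from the force falling away, as it couldn't be seen in the catch space.

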